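Feel which end of a spacer bar is milled and lay it in the sloping cradle

ROBOT

A 6-joint arm with a two-finger parallel gripper is mounted at the origin on the work surface. World frame = base frame: x ahead of the robot, y to its left, z up, the work surface at z = 0. Lengths are in mm, angles in rad, forces in N, time in s.
With the tool pointing down it reaches from about 275 to 975 mm from the base axis. Payload 8.4 kg.
Tool frame: the origin (TCP) lies midway between the tips of the shut fingers; the grasp point (between the pads) lies 19 mm behind it; z points along the fingers, x is the direction in which the jaws open and shut, and the axes are right-handed (so a half turn about z gives the same grasp; the last joint's range is limited). The gripper opens to 92 mm and grips with 3 to 60 N. Pads are 20 mm wide; open, the fingers measure 128 mm over their backs; the gripper's body (75 mm by 189 mm) begins 69 mm behind the grasp point.
Start: joints at [1.254, 0.353, 1.633, -0, 1.155, -0.002], TCP at [193.515, 594.289, 214.583] pointing down, gripper open.
Joint ranges: [-2.63, 2.63], [-0.92, 2.1], [0.06, 2.66], [-1.3, 4.44], [0, 2.69], [-3.02, 3.02]. Speed limits (rad/s): [2.22, 2.22, 2.79, 3.14, 3.14, 3.14].

INTERFACE

Orientations are given as a unit quaternion [x, y, z, w].
In Python, from plant import arm gives the robot as it stands.
- The arm moves only by the tool arm_command, never from a script. Its argument "plan" is a list of rows, each an object with "travel": the shift along the tool's x, y, z in mm, a list of three; "roll": the turn about the tool's z in rad. A call has 1 to 5 rows; each row is the pose to reach, as a shift and turn from the pose measured when the call began, along the tool's axes at that moment; what a row does not reach only later rows make up. A row lasts 1/12 s, in which the tool goes at most 41.7 mm and 7.16 degrees, less where a joint would pass 70% of its speed; a pose out of reach is approached as far as the arm can. A call with a gripper value outside its range is refused whole. "grip" is the closure in counts, from 0 (fully open) to 255 (shut), set as the call begins (left out, the last holds). The fingers move at their own pace and stop on an object; "force" is the grip in N (left out, the last holds). Time passes only in rows, so rows that repeat a pose let the fingers close. It gives the time, the measured TCP pose, the force and the opening at its end, in the units of the state.
- arm.sense(): the state, without advancing time (a new reading comes with each control period).
- arm.snapshot(name): name is "scene" or "top" or "wrist"; returns a dict with "img" (480x640x3 uint8, blue, green, red), "mtx" (3x3 intrinsics, pixels), "k1" (the pictures are not rectified: a ray, as slopes to the right and down, at radius r is drawn at 1 + k1 r^2 times it, then the intrinsics apply), "T" (4x4, takes a point from camera to world coordinates). Camera axes: x right, y down, z forward; pixel columns grow to the right and rows downward; lengths in mm; the calibration is good to about 2 mm. A picture is of the moment at which its call begins. There is no depth.
- arm.hand_in(): hands the job in, once; it reports no verdict.
The state is a dict: "clock": time; "joint_pos": joint angles; "dq": joint speeds; "tau": joint torques, N m; "tcp_pos": TCP position; "tool_rot": TCP orientation; "contact_force": force on the tool from outside, world axes, zero at the start; "ft_torque": the same for the moment, N m; "gripper_width": opening from 0.0 (shut) to 1.0 (fully open).
Only numpy, scipy, OpenCV 4.12 (cv2) and the standard library are available. Lean on these libraries where they do the work, as an engineer would, in place of code of your own. Each camera call takes 0.05 s, during which the arm holds its last target.

TASK

Take the black spacer bar from the grey rubber mat and lay it in the sloping cradle with its milled, narrower end downhill in the fork, pushed fully home, gently, without dropping or hammering it, and let go. Its two ends look alike, but the step can be felt with the fingers. The spare bar stays in the rimmed tray, and the rubber feet, jar and screwdriver stay where they are.

Things in the scene. Friction and masses are not known exactly. Their poses are not given: they have to be found in the camera images.
- bar_a_mid (a point): Spacer bar at its centre: black-anodised, 150 mm long (x axis), 32 mm wide, 32 mm high (z up), 0.3-0.45 kg. For 25 mm at ONE end the two upright sides are milled in to 26 mm apart; top and underside are not; a fine line rings both ends. The axes do not say which end: fingers closed across an end stop at 26 or 32 mm. Starts either way round, length within 0.35 rad of world y.
- bar_b_mid (a point): The other bar, at its centre: looks the same, and the same words apply as for bar_a_mid. One bar is on the mat, the other in the tray; which is where varies.
- mat_top (a point): Grey rubber mat, 130 mm (x) by 190 mm (y), 4 mm thick, fixed. Point at the centre of its top. The bar within 40 mm of it is the one to load.
- tray_floor (a point): White plastic tray with a 16 mm high rim, outside 140 mm (x) by 190 mm (y), fixed, with the spare bar in it. Point at the centre of its inner floor, 4 mm above the table.
- ramp: Fixed sloping open-topped channel of the aluminium cradle. Origin on its floor's centre line at the fork's uphill face, 75 mm above the table; x uphill (0.55 rad, 31.5 degrees, above level, roughly away from the robot), y level across, z square to the slope, out of the channel. Floor at z = 0: a rail 24 mm wide, x -30 to 125 mm, with at least 45 mm free room beside and below it.
- fork (a point): Fork at the channel's low end, this point mid-way between its two cheeks at their uphill face, 16 mm above the floor, axes as ramp. Cheeks run 24 mm downhill from here, 29.5 mm apart, 18 mm high, then flared to 46 mm wide at 28 mm height. It takes the 26 mm end; the 32 mm end stops at its uphill face.
- home (a point): Where the bar's centre lies when fully home (x 50, y 0, z 16 mm in ramp; axes as ramp); the wrong way round it stops 25 mm uphill. Guide cheeks 34.5 mm apart, 15 mm high and flared to 26 mm, at ramp x 0-18 and 86-120 mm; from 18 to 86 mm both sides are open for the fingers. The bar need not slide by itself: push it downhill, about 5 N.
- foot_1: Bystander: loose black rubber foot, disc 44 mm across, 17 mm high; origin under its centre.
- foot_2: Bystander: another such rubber foot.
- jar: Bystander: small closed jar, 56 mm across, 75 mm high; origin under its centre.
- driver: Bystander: screwdriver lying on the table, about 200 mm long; its x axis along its length.

How it is judged:
By the outcome, as a careful person would: the job done as asked, in the order asked, and still so for the second after the job is handed in, with the robot touching nothing.
It also fails if it takes over 40 s, if anything falls off the work surface, if the arm or the gripper's body presses on something with over 40 N, if the wrist force passes 120 N, or if a joint passes its speed limit or range.

## Working session

There is one attempt and no reset: what is moved stays moved. The work goes in short steps, Python scripts to look and compute and a tool call to move; the robot and the scene stay as the last step left them, time stands still between calls to the robot, and variables do not carry over. Pictures are saved under pics/ and viewed, and the job is handed in when it is done.

Besides the shell and the picture viewer there is one more tool, called after "Call:" as name([rows], argument=value, ...), one row to a line, values as JSON. arm_command: Moves the arm, as the interface text tells. Its arguments: {"type":"object","properties":{"plan":{"type":"array"},"grip":{"type":"number"},"force":{"type":"number"}},"required":["plan"]}

```bash
ls; mkdir -p pics
python3 - <<'E'
from plant import arm
import cv2
print(arm.sense())
for n in ("scene","top","wrist"):
    s=arm.snapshot(n); cv2.imwrite(f"pics/{n}0.png",s["img"]); print(n,s["mtx"].tolist(),s["k1"],s["T"].round(3).tolist())
E
```

```text
pics
{'clock': 0.0, 'joint_pos': array([ 1.25360460e+00,  3.53606162e-01,  1.63414051e+00, -2.96700794e-05,
        1.15522481e+00, -2.43546355e-03]), 'dq': array([-4.12479080e-05, -1.03560952e-03,  5.30615572e-06,  1.38614093e-03,
       -1.44512531e-03, -2.46079583e-04]), 'tau': array([-7.97723733e-04, -5.93856919e+01, -3.34207428e+01,  6.96637854e-02,
        2.36871885e-02, -1.27434641e-04]), 'tcp_pos': array([193.3620783 , 593.80154098, 213.8872043 ]), 'tool_rot': array([ 8.09188694e-01,  5.87548451e-01, -5.50908249e-04,  4.14699693e-04]), 'contact_force': array([-0.70794918, -0.39146702, -0.87107953]), 'ft_torque': array([0.02947414, 0.00066107, 0.00449078]), 'gripper_width': 0.9996949113820266}
scene [[455.45667237524714, 0.0, 321.6374100724652], [0.0, 455.45667237524714, 235.5776805460983], [0.0, 0.0, 1.0]] -0.02606047752335028 [[-0.747, 0.533, -0.398, 976.98], [0.665, 0.594, -0.454, 365.958], [-0.006, -0.603, -0.797, 817.432], [0.0, 0.0, 0.0, 1.0]]
top [[571.844997110673, 0.0, 322.28396249832224], [0.0, 571.844997110673, 231.34812854560343], [0.0, 0.0, 1.0]] 0.031021927640996372 [[-0.004, -0.997, 0.073, 507.099], [-1.0, 0.002, -0.023, -48.323], [0.023, -0.073, -0.997, 1269.799], [0.0, 0.0, 0.0, 1.0]]
wrist [[431.8559723818174, 0.0, 314.4310264903763], [0.0, 431.8559723818174, 227.93136184027398], [0.0, 0.0, 1.0]] 0.03323179538478396 [[0.31, 0.914, 0.261, 120.996], [0.951, -0.298, -0.086, 617.852], [-0.001, 0.275, -0.962, 384.715], [0.0, 0.0, 0.0, 1.0]]
```

View pics/scene0.png

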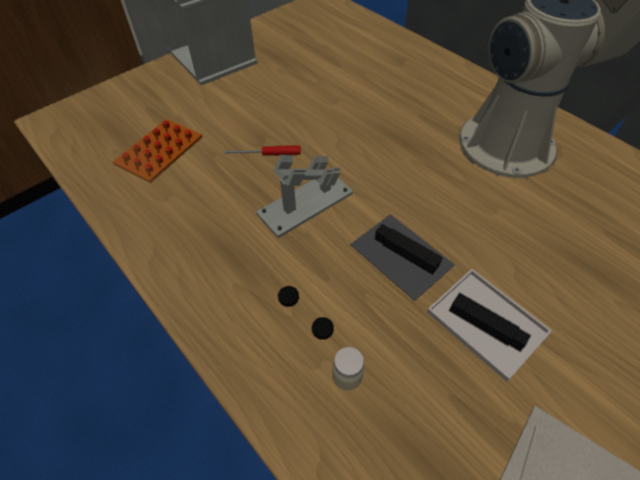

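View pics/top0.png

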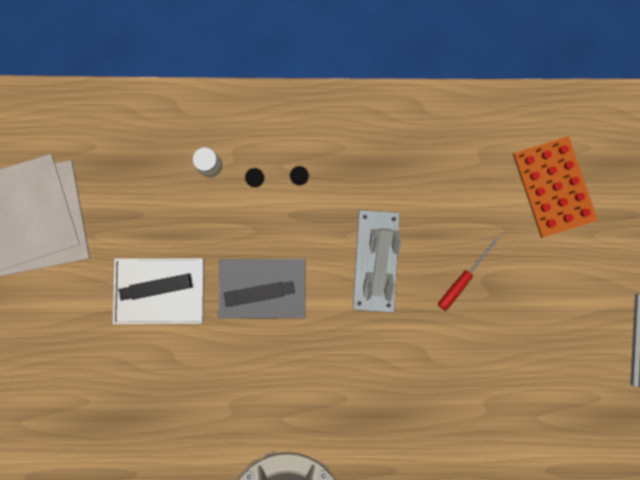

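View pics/wrist0.png

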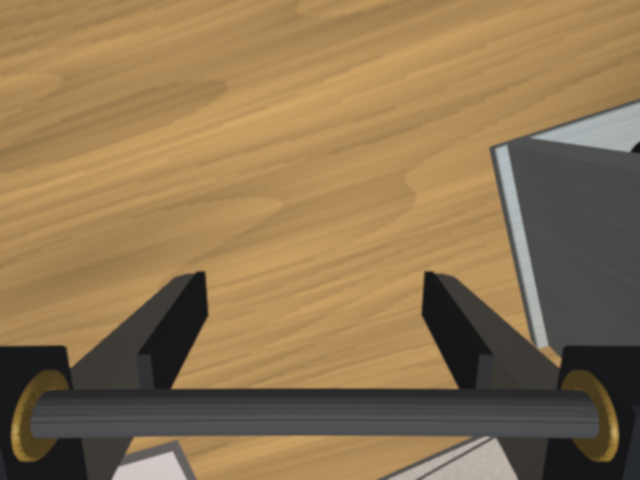

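The scene view shows the mat with its bar around (408,248), the tray with the spare at (490,320) and the cradle at (305,190). The top view shows the mat bar at (260,294), the spare at (156,287), the cradle at (378,262), the feet at (255,177) and (299,176), the jar at (205,160) and the screwdriver at (465,275). I'll enlarge the mat and cradle areas.

```bash
cat > h.py <<'E'
import numpy as np, cv2
from scipy.spatial.transform import Rotation as R
def ray(s,px):
    d=cv2.undistortPoints(np.array([[px]],float),s["mtx"],np.array([s["k1"],0,0,0.]))[0,0]
    T=s["T"]; return T[:3,3],T[:3,:3]@np.array([d[0],d[1],1.])
def onz(s,px,z):
    o,d=ray(s,px); return o+d*(z-o[2])/d[2]
def proj(s,P):
    T=s["T"]; P=np.atleast_2d(np.array(P,float)); rv=cv2.Rodrigues(T[:3,:3].T)[0]
    return cv2.projectPoints(P,rv,-T[:3,:3].T@T[:3,3],s["mtx"],np.array([s["k1"],0,0,0.]))[0][:,0]
def crop(s,x,y,w,h,k,name):
    cv2.imwrite("pics/"+name,cv2.resize(s["img"][y:y+h,x:x+w],None,fx=k,fy=k,interpolation=cv2.INTER_CUBIC))
E
python3 - <<'E'
from plant import arm
from h import *
import pickle
t=arm.snapshot("top"); s=arm.snapshot("scene"); pickle.dump((t,s),open("snap.pkl","wb"))
t=dict(t); t["img"]=cv2.convertScaleAbs(t["img"],alpha=1.8,beta=10)
s=dict(s); s["img"]=cv2.convertScaleAbs(s["img"],alpha=1.8,beta=10)
crop(t,210,250,100,75,8,"c1.png"); crop(t,340,200,80,120,5,"c2.png")
crop(s,345,210,112,90,7,"c3.png"); crop(s,245,145,120,95,6,"c4.png")
E
```

```text
(no output)
```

View pics/c1.png

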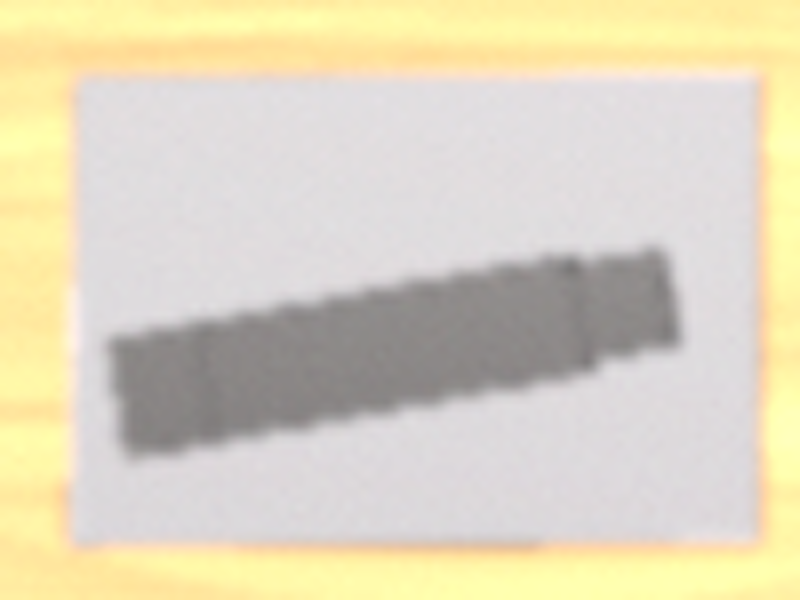

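View pics/c2.png

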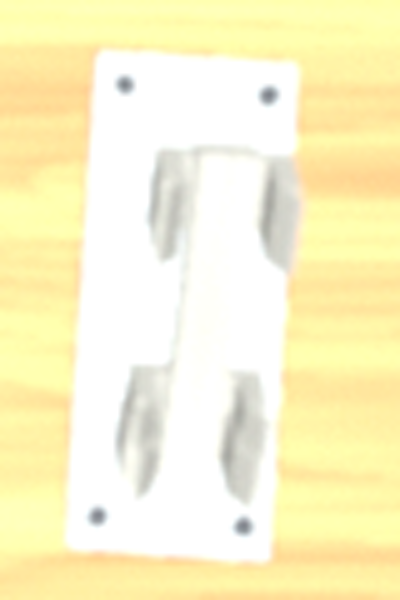

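View pics/c3.png

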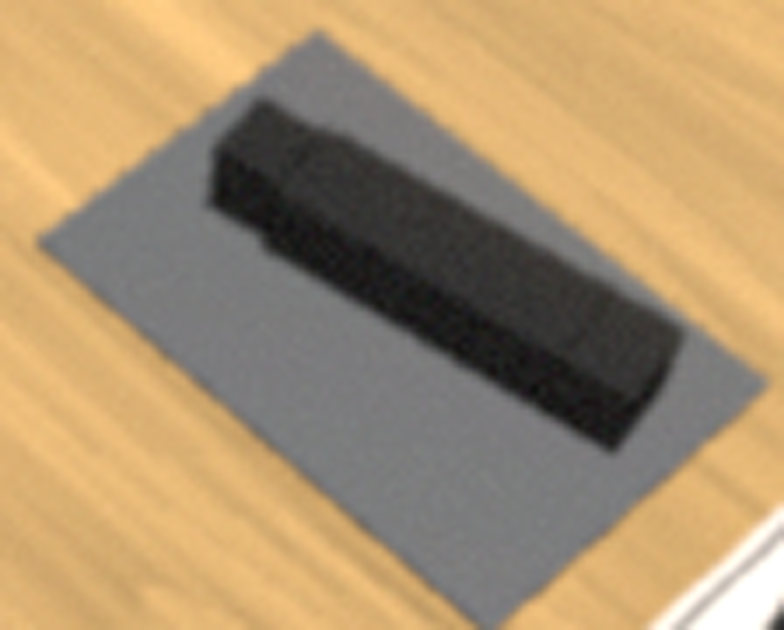

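View pics/c4.png

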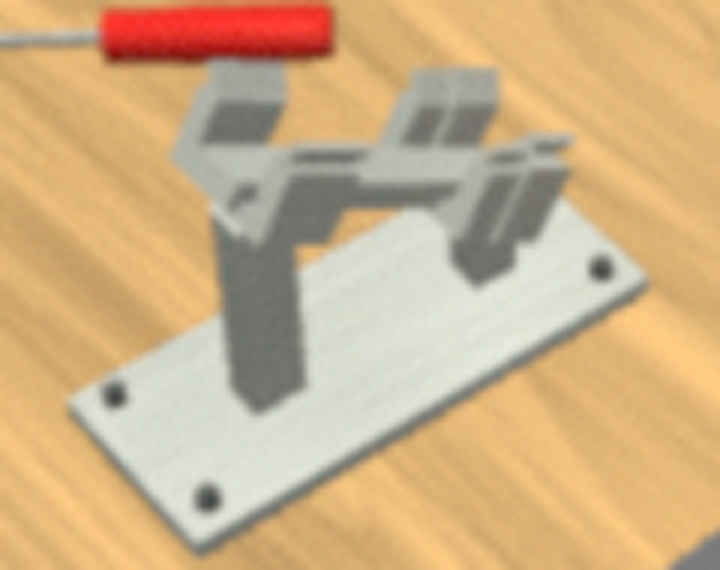

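The narrow end looks visible: in both crops the step sits at the -y end of the mat bar (right end at (292,288) in top, upper left in scene). I'll confirm it by feel. Next I'll fit the poses.

```bash
cat > fit.py <<'E'
from h import *
import pickle
from scipy.optimize import least_squares
t,s=pickle.load(open("snap.pkl","rb"))
f=lambda pts,ox,oy,k:(np.array(pts,float)+.5)/k-.5+[ox,oy]
c1=f([(110,338),(128,455),(663,248),(680,345)],210,250,8)
c3=f([(215,150),(262,98),(622,398),(683,332),(615,452),(210,208)],345,210,7)
# bar frame: u toward narrow, v toward +x world-ish
L1=[(-75,16,36),(-75,-16,36),(75,13,36),(75,-13,36)]
L3=[(75,13,36),(75,-13,36),(-75,16,36),(-75,-16,36),(-75,16,4),(75,13,4)]
def W(p,L):
    u=np.array([np.cos(p[2]),np.sin(p[2])]);v=np.array([-u[1],u[0]])
    return np.array([[*(p[:2]+a*u+b*v),z] for a,b,z in L])
for nm,m in(("top",[1,0]),("scene",[0,1]),("both",[1,1])):
    g=lambda p:np.concatenate([m[0]*(proj(t,W(p,L1))-c1).ravel(),m[1]*(proj(s,W(p,L3))-c3).ravel()])
    r=least_squares(g,[460,60,-1.4],x_scale=[1,1,.01]); print(nm,r.x.round(3),np.abs(r.fun).max().round(2))
E
python3 fit.py
python3 - <<'E'
from h import *
import pickle
t,s=pickle.load(open("snap.pkl","rb"))
crop(t,345,220,65,85,7,"d2.png"); crop(s,265,150,80,70,8,"d4.png")
E
```

```text
top [465.254  58.506  -1.398] 0.23
scene [465.529  59.282  -1.394] 1.47
both [465.357  58.942  -1.396] 1.36
```

View pics/d2.png

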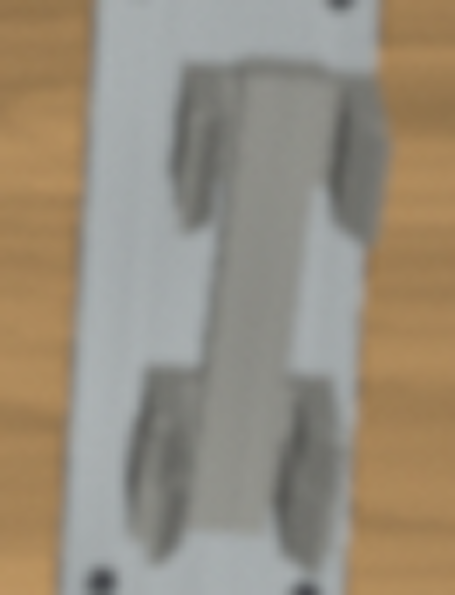

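View pics/d4.png

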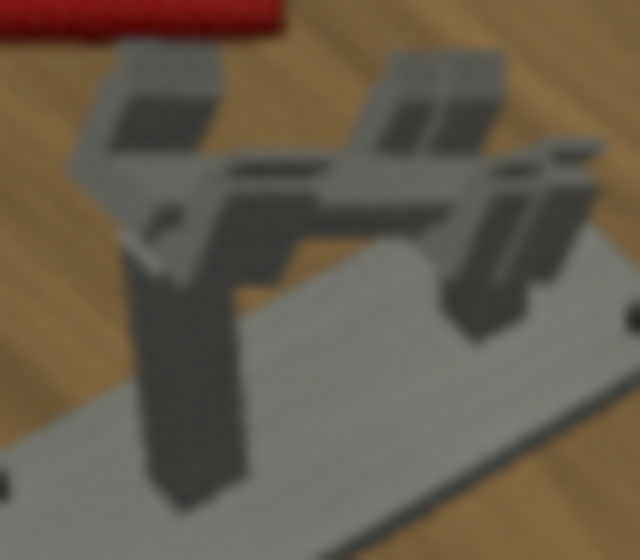

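```bash
cat > ov.py <<'E'
from h import *
import pickle,sys
def ramp(p):
    c,sn=np.cos(.55),np.sin(.55);a=np.array([np.cos(p[2]),np.sin(p[2]),0]);b=np.array([-a[1],a[0],0]);k=np.array([0,0,1.])
    return np.array([p[0],p[1],75.]),np.column_stack([a*c+k*sn,b,-a*sn+k*c])
def lines():
    L=[]
    L.append([(-30,12,0),(125,12,0),(125,-12,0),(-30,-12,0),(-30,12,0)])
    for sg in(1,-1):
        for x0,x1 in((0,18),(86,120)):
            L.append([(x0,sg*17.25,15),(x1,sg*17.25,15)])
            L.append([(x0,sg*17.25,0),(x0,sg*17.25,15)]);L.append([(x1,sg*17.25,0),(x1,sg*17.25,15)])
        L.append([(0,sg*14.75,18),(-24,sg*14.75,18),(-24,sg*23,28),(0,sg*23,28),(0,sg*14.75,18)])
        L.append([(-24,sg*14.75,0),(-24,sg*14.75,18)])
    return L
def draw(sn,p,x,y,w,h,k,name,bright=1.3):
    im=cv2.resize(cv2.convertScaleAbs(sn["img"][y:y+h,x:x+w],alpha=bright),None,fx=k,fy=k,interpolation=cv2.INTER_CUBIC)
    o,M=ramp(p)
    for i,l in enumerate(lines()):
        q=proj(sn,[o+M@np.array(a,float) for a in l]); q=(q-[x,y]+.5)*k-.5
        cv2.polylines(im,[np.int32(q.round())],False,(0,0,255) if i==0 else ((0,255,0) if len(l)==2 else (255,0,0)),1,cv2.LINE_AA)
    cv2.imwrite("pics/"+name,im)
E
python3 - <<'E'
from ov import *
t,s=pickle.load(open("snap.pkl","rb"))
A=onz(t,[(240)/7+345,70/7+220],140);B=onz(t,[338/7+345,73/7+220],140);C=onz(t,[189/7+345,529/7+220],59);D=onz(t,[268/7+345,530/7+220],59)
print(A,B,C,D)
hi=(A+B)/2;lo=(C+D)/2;d=(hi-lo)[:2];yaw=np.arctan2(d[1],d[0]);print(np.hypot(*d),155*np.cos(.55),yaw)
u=d/np.hypot(*d);o=((hi+lo)[:2]/2)-u*(47.5*np.cos(.55));p=[*o,yaw];print(p)
draw(t,p,345,220,65,85,7,"o1.png");draw(s,p,265,150,80,70,8,"o2.png")
E
```

```text
[ 591.73291882 -188.13754304  140.        ] [ 590.8143849  -215.99191227  140.        ] [ 459.14303571 -181.14677912   59.        ] [ 458.74105176 -204.99710543   59.        ]
132.63681501456352 132.14130091922337 -0.0678521224787617
[np.float64(484.7061147215883), np.float64(-194.82277689803402), np.float64(-0.0678521224787617)]
```

View pics/o1.png

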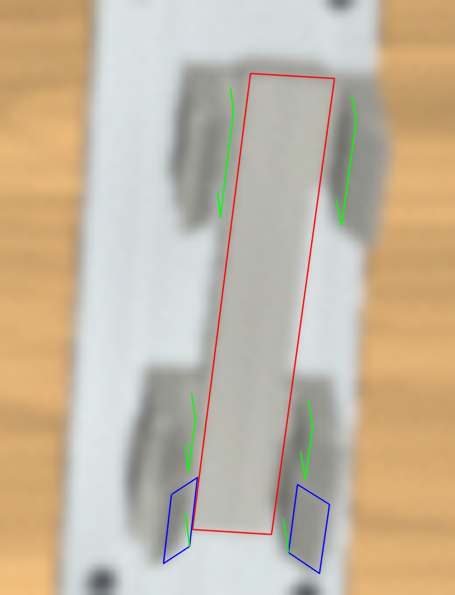

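View pics/o2.png

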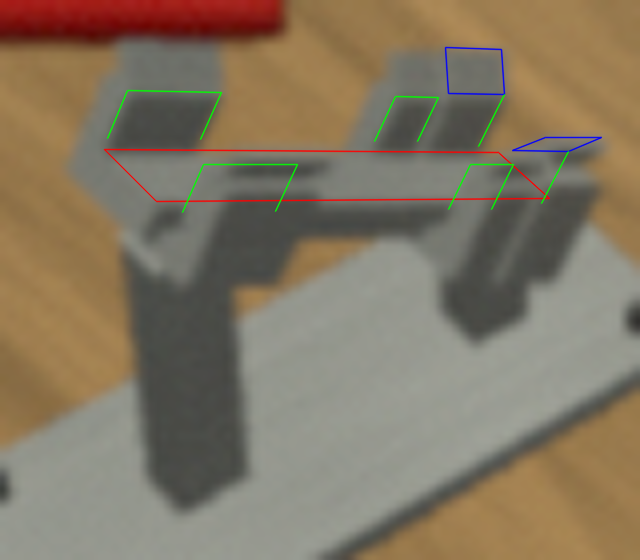

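```bash
cat > go.py <<'E'
from plant import arm
from h import *
from ov import ramp
BAR=(465.3,58.8,-1.396); RP=(485.3,-194.4,-0.067)
def to(P,yaw,quiet=False):
    q=arm.sense(); M=R.from_quat(q["tool_rot"]).as_matrix()
    d=M.T@(np.array(P,float)-q["tcp_pos"]); cur=np.arctan2(M[1,0],M[0,0])
    r=-((yaw-cur+np.pi/2)%np.pi-np.pi/2)
    print("t",round(q["clock"],2),"tcp",q["tcp_pos"].round(1),"yaw",round(cur,3),"w",round(q["gripper_width"]*92,1),"F",q["contact_force"].round(1),"q6",q["joint_pos"][5].round(2),"tilt",M[2,:2].round(3))
    print("-> travel",d.round(1),"roll",round(r,3))
def barpt(u,z):
    return [BAR[0]+u*np.cos(BAR[2]),BAR[1]+u*np.sin(BAR[2]),z]
def rp(x,y,z):   # grasp point at ramp coords -> TCP
    o,M=ramp(RP); g=o+M@np.array([x,y,z]); g[2]-=19; return g
E
python3 -c "
from go import *
to(barpt(64,120),BAR[2]+np.pi/2)"
```

```text
t 0.25 tcp [193.4 594.1 214.2] yaw 1.256 w 92.0 F [-0.7  0.3  0.8] q6 -0.0 tilt [-0.001  0.   ]
-> travel [-481.2  454.3   94.6] roll 1.081
```

Call:
arm_command([
  {"travel":[-30,28,0],"roll":0.1},
  {"travel":[-60,57,0],"roll":0.2},
  {"travel":[-90,85,0],"roll":0.3},
  {"travel":[-120,113,10],"roll":0.4},
  {"travel":[-150,142,20],"roll":0.5},
], grip=0)

```text
clock: 0.67
tcp_pos: [281.7, 407.7, 195.0]
tool_rot: [0.93, 0.367, 0.0, -0.0]
contact_force: [1.5, -0.3, -0.4]
gripper_width: 1.0
```

```bash
python3 -c "
from go import *
to(barpt(64,120),BAR[2]+np.pi/2)"
```

```text
t 0.67 tcp [281.7 407.7 195. ] yaw 0.752 w 92.0 F [ 1.5 -0.3 -0.4] q6 0.21 tilt [0.001 0.   ]
-> travel [-139.1  433.9   74.9] roll 0.577
```

Call:
arm_command([
  {"travel":[-13,39,5],"roll":0.1},
  {"travel":[-26,78,12],"roll":0.2},
  {"travel":[-39,118,20],"roll":0.3},
  {"travel":[-52,157,25],"roll":0.4},
  {"travel":[-63,196,30],"roll":0.5},
])

```text
clock: 1.08
tcp_pos: [369.1, 220.6, 164.9]
tool_rot: [0.992, 0.123, 0.0, -0.0]
contact_force: [0.9, 0.2, -0.0]
gripper_width: 0.999
```

```bash
python3 -c "
from go import *
to(barpt(64,80),BAR[2]+np.pi/2)"
```

```text
t 1.08 tcp [369.1 220.6 164.9] yaw 0.247 w 91.9 F [ 0.9  0.2 -0. ] q6 0.29 tilt [ 0.001 -0.   ]
-> travel [ 49.  244.3  84.9] roll 0.072
```

Call:
arm_command([
  {"travel":[8,40,3],"roll":0.072},
  {"travel":[16,80,10],"roll":0.072},
  {"travel":[24,120,20],"roll":0.072},
  {"travel":[32,160,30],"roll":0.072},
  {"travel":[40,198,38],"roll":0.072},
])

```text
clock: 1.5
tcp_pos: [456.7, 36.4, 126.6]
tool_rot: [0.996, 0.087, 0.001, -0.0]
contact_force: [1.0, 0.7, 0.3]
gripper_width: 0.998
```

```bash
python3 -c "
from go import *
to(barpt(64,8),BAR[2]+np.pi/2)
s=arm.snapshot('wrist'); s['img']=cv2.convertScaleAbs(s['img'],alpha=1.6,beta=10); cv2.imwrite('pics/w1.png',s['img'])
for u,v in((-75,16),(-75,-16),(75,13),(75,-13)):
  c,d=np.cos(BAR[2]),np.sin(BAR[2]); print(proj(s,[BAR[0]+u*c-v*d,BAR[1]+u*d+v*c,36]).round(0))
"
```

```text
t 1.5 tcp [456.7  36.4 126.6] yaw 0.175 w 91.8 F [1.  0.7 0.3] q6 -0.1 tilt [ 0.001 -0.   ]
-> travel [ 12.2  43.5 118.6] roll 0.0
[[362.  70.]]
[[306.  70.]]
[[350. 311.]]
[[311. 311.]]
```

View pics/w1.png

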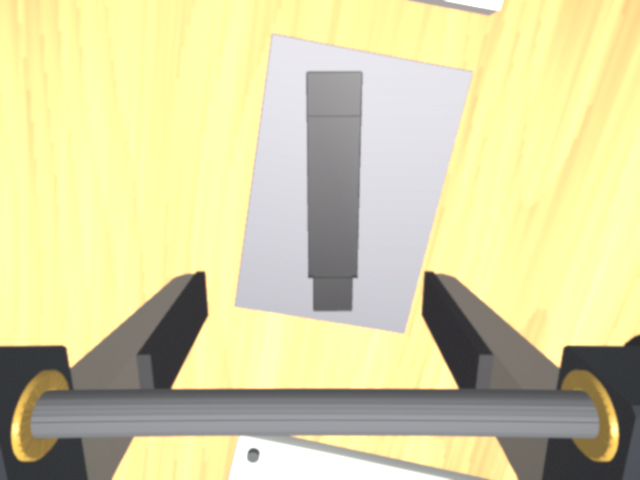

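The wrist view shows the bar from (307,71)–(362,71) to (314,310)–(352,310), within 3 px of my fit, with the step at the near (-y) end at row 277. I'll descend there and feel it.

Call:
arm_command([
  {"travel":[6,22,20]},
  {"travel":[12,43,50]},
  {"travel":[12,43.5,85]},
  {"travel":[12,43.5,110]},
  {"travel":[12,43.5,118]},
])

```text
validation failed for argument at $.pl...
```

Call:
arm_command([
  {"travel":[0,0,0]},
  {"travel":[0,0,0]},
  {"travel":[0,0,0]},
  {"travel":[0,0,0]},
  {"travel":[0,0,0]},
], grip=255, force=5)

```text
validation failed for argument at $.pl...
```

Call:
arm_command([
  {"travel":[0,0,0]},
  {"travel":[0,0,0]},
  {"travel":[0,0,0]},
])

```text
validation failed for argument at $.pl...
```

```bash
python3 -c "
from go import *
to(barpt(0,8),BAR[2]+np.pi/2)"
```

```text
t 1.55 tcp [459.4  31.4 125.7] yaw 0.174 w 92.1 F [ 1.7 -2.9 -0.9] q6 -0.11 tilt [0.002 0.002]
-> travel [ 10.3 -26.2 117.6] roll -0.001
```

`roll` is required in every row, so the three calls were refused and nothing moved. I'll resend them.

Call:
arm_command([
  {"travel":[6,22,20],"roll":0},
  {"travel":[10,37,50],"roll":0},
  {"travel":[10,38,85],"roll":0},
  {"travel":[10,38,110],"roll":0},
  {"travel":[10,38,117],"roll":0},
])

```text
clock: 1.97
tcp_pos: [473.7, -4.9, 5.6]
tool_rot: [0.996, 0.086, -0.001, 0.001]
contact_force: [-0.4, 1.8, -0.1]
gripper_width: 1.0
```

Call:
arm_command([
  {"travel":[0,0,0],"roll":0},
  {"travel":[0,0,0],"roll":0},
  {"travel":[0,0,0],"roll":0},
  {"travel":[0,0,0],"roll":0},
  {"travel":[0,0,0],"roll":0},
], grip=255, force=5)

```text
clock: 2.38
tcp_pos: [474.4, -4.7, 6.8]
tool_rot: [0.996, 0.086, -0.001, 0.001]
contact_force: [-0.5, 0.5, 0.2]
gripper_width: 0.661
```

```bash
python3 -c "
from go import *
to(barpt(0,8),BAR[2]+np.pi/2)"
```

```text
t 2.38 tcp [474.4  -4.7   6.8] yaw 0.173 w 60.8 F [-0.5  0.5  0.2] q6 -0.18 tilt [-0.001  0.002]
-> travel [  2.  -64.1  -1.3] roll -0.002
```

Call:
arm_command([
  {"travel":[2,0,-1],"roll":0},
  {"travel":[2,0,-1],"roll":0},
  {"travel":[2,0,-1],"roll":0},
  {"travel":[2,0,-1],"roll":0},
  {"travel":[2,0,-1],"roll":0},
])

```text
clock: 2.8
tcp_pos: [476.3, -4.4, 7.8]
tool_rot: [0.996, 0.087, -0.001, 0.001]
contact_force: [0.1, -0.7, -0.5]
gripper_width: 0.296
```

Call:
arm_command([
  {"travel":[0,0,0],"roll":0},
  {"travel":[0,0,0],"roll":0},
])

```text
clock: 2.97
tcp_pos: [476.3, -4.4, 7.8]
tool_rot: [0.996, 0.087, -0.001, 0.001]
contact_force: [-0.2, 0.2, 1.5]
gripper_width: 0.287
```

```bash
python3 -c "
from go import *
to(barpt(0,8),BAR[2]+np.pi/2)"
```

```text
t 2.97 tcp [476.3  -4.4   7.8] yaw 0.173 w 26.4 F [-0.2  0.2  1.5] q6 -0.18 tilt [-0.001  0.002]
-> travel [  0.1 -64.1  -0.3] roll -0.001
```

It reads 26.4 mm, so the narrow end at -y is confirmed. I'll open partway and regrasp at the centre.

Call:
arm_command([
  {"travel":[0,0,0],"roll":0},
  {"travel":[0,0,0],"roll":0},
  {"travel":[0,0,0],"roll":0},
  {"travel":[0,-30,0],"roll":0},
  {"travel":[0,-64,0],"roll":0},
], grip=125)

```text
clock: 3.38
tcp_pos: [465.6, 58.2, 7.7]
tool_rot: [0.996, 0.085, -0.0, 0.001]
contact_force: [-0.1, 0.1, 0.4]
gripper_width: 0.506
```

Call:
arm_command([
  {"travel":[0,0,0],"roll":0},
  {"travel":[0,0,0],"roll":0},
  {"travel":[0,0,0],"roll":0},
  {"travel":[0,0,0],"roll":0},
  {"travel":[0,0,0],"roll":0},
], grip=255, force=20)

```text
clock: 3.8
tcp_pos: [465.7, 57.5, 7.7]
tool_rot: [0.996, 0.084, -0.0, 0.001]
contact_force: [-0.5, 1.6, -0.4]
gripper_width: 0.347
```

```bash
python3 -c "
from go import *
to(barpt(0,8),BAR[2]+np.pi/2)
s=arm.snapshot('wrist'); s['img']=cv2.convertScaleAbs(s['img'],alpha=1.6,beta=10); cv2.imwrite('pics/w2.png',s['img'])
to(rp(60,0,22)+[0,0,60],RP[2]+np.pi/2)"
```

```text
t 3.8 tcp [465.7  57.5   7.7] yaw 0.169 w 32.0 F [-0.5  1.6 -0.4] q6 -0.05 tilt [-0.001  0.002]
-> travel [-0.2 -1.3 -0.3] roll -0.006
t 3.85 tcp [465.7  57.5   7.7] yaw 0.169 w 32.0 F [ 0.3  0.1 -0.1] q6 -0.05 tilt [-0.001  0.002]
-> travel [  15.4  261.1 -158. ] roll -1.335
```

View pics/w2.png

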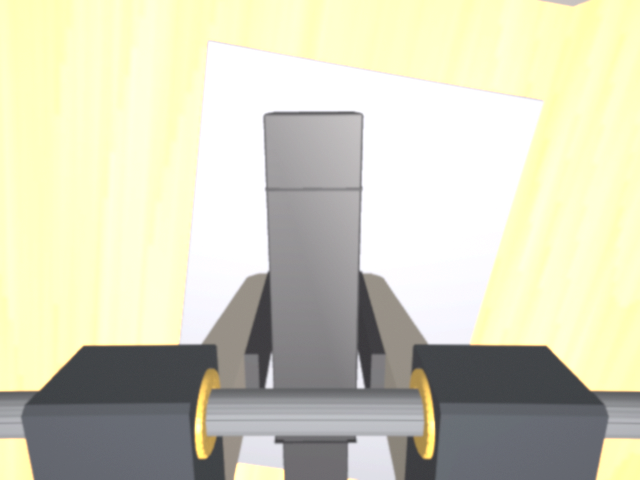

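Gripped at 32.0 mm; the view shows the bar held between the pads, with the wide end up at rows 113–188. The narrow end points along tool +y, so the turn has to be +1.807 rad. Now lift and turn.

Call:
arm_command([
  {"travel":[0,0,-15],"roll":0},
  {"travel":[0,0,-50],"roll":0.1},
  {"travel":[0,0,-90],"roll":0.22},
  {"travel":[0,0,-130],"roll":0.34},
  {"travel":[0,0,-170],"roll":0.46},
])

```text
clock: 4.27
tcp_pos: [465.0, 56.9, 179.1]
tool_rot: [0.989, -0.149, -0.001, 0.001]
contact_force: [1.3, -0.2, -3.1]
gripper_width: 0.347
```

```bash
python3 -c "
from go import *
to(rp(58.7,0,22.7)+[0,0,75],RP[2]-np.pi/2)"
```

```text
t 4.27 tcp [465.   56.9 179.1] yaw -0.298 w 31.9 F [ 1.3 -0.2 -3.1] q6 0.42 tilt [-0.001  0.003]
-> travel [130.4 225.5  -1.5] roll 1.339
```

Call:
arm_command([
  {"travel":[13,22,-2],"roll":0.12},
  {"travel":[30,53,-2],"roll":0.24},
  {"travel":[48,84,-2],"roll":0.36},
  {"travel":[66,115,-2],"roll":0.48},
  {"travel":[84,145,-2],"roll":0.6},
])

```text
clock: 4.68
tcp_pos: [502.2, -108.8, 181.2]
tool_rot: [0.899, -0.437, -0.0, 0.002]
contact_force: [1.2, 0.7, -3.5]
gripper_width: 0.349
```

```bash
python3 -c "
from go import *
to(rp(58.7,0,22.7)+[0,0,75],RP[2]-np.pi/2)"
```

```text
t 4.68 tcp [ 502.2 -108.8  181.2] yaw -0.905 w 32.1 F [ 1.2  0.7 -3.5] q6 0.69 tilt [0.    0.003]
-> travel [82.4 37.7  0.4] roll 0.733
```

Call:
arm_command([
  {"travel":[17,8,0],"roll":0.12},
  {"travel":[34,15,0],"roll":0.24},
  {"travel":[50,23,0],"roll":0.36},
  {"travel":[66,30,0],"roll":0.48},
  {"travel":[80,37,0],"roll":0.6},
])

```text
clock: 5.1
tcp_pos: [521.9, -196.5, 180.8]
tool_rot: [0.727, -0.686, -0.0, 0.002]
contact_force: [0.5, 0.9, -4.2]
gripper_width: 0.345
```

Call:
arm_command([
  {"travel":[0,0,0],"roll":0.1},
  {"travel":[0,0,0],"roll":0.133},
  {"travel":[0,0,0],"roll":0.133},
])

```text
clock: 5.35
tcp_pos: [521.0, -197.5, 180.1]
tool_rot: [-0.679, 0.734, 0.001, -0.002]
contact_force: [-0.0, -0.6, -3.6]
gripper_width: 0.346
```

```bash
python3 -c "
from go import *
to(rp(58.7,0,22.7)+[0,0,75],RP[2]-np.pi/2)
t=arm.snapshot('top');s=arm.snapshot('scene')
draw=__import__('ov').draw
draw(t,RP,340,200,80,110,5,'o3.png',1.5);draw(s,RP,245,120,110,100,6,'o4.png',1.5)
w=arm.snapshot('wrist');w['img']=cv2.convertScaleAbs(w['img'],alpha=1.3);cv2.imwrite('pics/w3.png',w['img'])
to(rp(58.7,0,22.7)+[0,0,75],RP[2]-np.pi/2)
"
```

```text
t 5.35 tcp [ 521.  -197.5  180.1] yaw -1.649 w 31.8 F [-0.  -0.6 -3.6] q6 1.29 tilt [0.002 0.004]
-> travel [-0.8 -2.3 -1. ] roll -0.011
t 5.5 tcp [ 521.5 -196.8  180.5] yaw -1.644 w 32.4 F [-1.4  0.5 -2.8] q6 1.29 tilt [0.002 0.004]
-> travel [ 0.1 -1.9 -0.5] roll -0.007
```

View pics/o3.png

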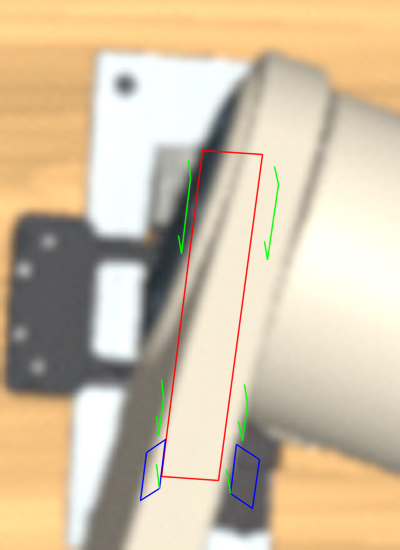

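View pics/o4.png

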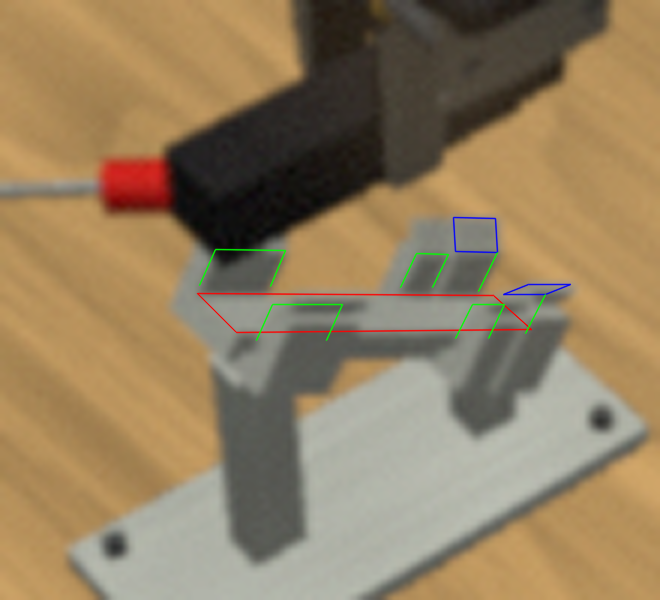

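View pics/w3.png

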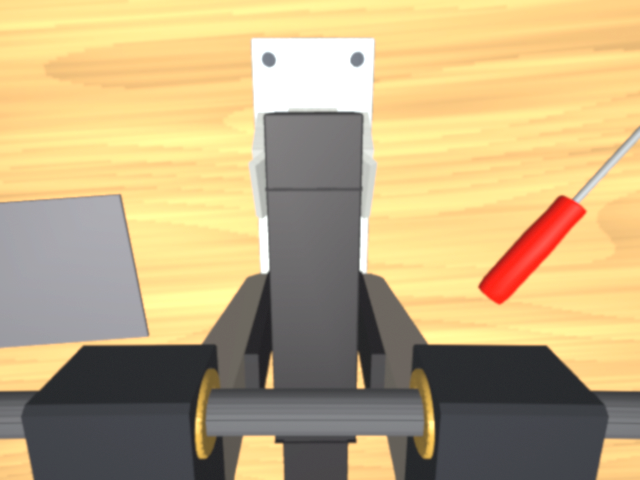

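The wrist view shows the upper guide's flares at columns 251 and 375 and the base plate holes at 269 and 357. All are symmetric about the bar (265–362), so it is aligned sideways and in yaw. The bar in scene is above the channel with the wide end uphill. Now I'll lower it and watch the force.

Call:
arm_command([
  {"travel":[0,0,10],"roll":0},
  {"travel":[0,-1,20],"roll":0},
  {"travel":[0,-1,26],"roll":0},
  {"travel":[0,-1,30],"roll":0},
  {"travel":[0,-1,32],"roll":0},
], force=12)

```text
clock: 5.92
tcp_pos: [521.7, -196.5, 147.2]
tool_rot: [-0.681, 0.732, 0.001, -0.003]
contact_force: [-1.1, 1.1, -2.1]
gripper_width: 0.35
```

Call:
arm_command([
  {"travel":[0,0,2],"roll":0},
  {"travel":[0,0,4],"roll":0},
  {"travel":[0,0,6],"roll":0},
  {"travel":[0,0,8],"roll":0},
  {"travel":[0,0,10],"roll":0},
])

```text
clock: 6.33
tcp_pos: [521.7, -196.6, 137.4]
tool_rot: [-0.681, 0.732, 0.001, -0.003]
contact_force: [-1.9, 0.2, -0.3]
gripper_width: 0.349
```

```bash
python3 -c "
from go import *
to(rp(58.7,0,22.7),RP[2]-np.pi/2)
s=arm.snapshot('scene')
crop(s,245,120,110,100,6,'s5.png')
w=arm.snapshot('wrist');w['img']=cv2.convertScaleAbs(w['img'],alpha=1.3);cv2.imwrite('pics/w5.png',w['img'])
"
```

```text
t 6.33 tcp [ 521.7 -196.6  137.4] yaw -1.644 w 32.1 F [-1.9  0.2 -0.3] q6 1.29 tilt [0.002 0.005]
-> travel [ 0.2 -1.9 31.3] roll -0.006
```

View pics/s5.png

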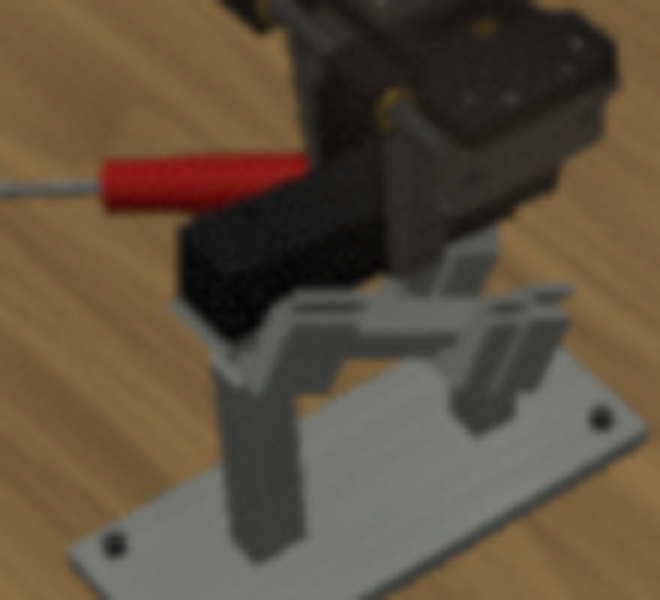

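View pics/w5.png

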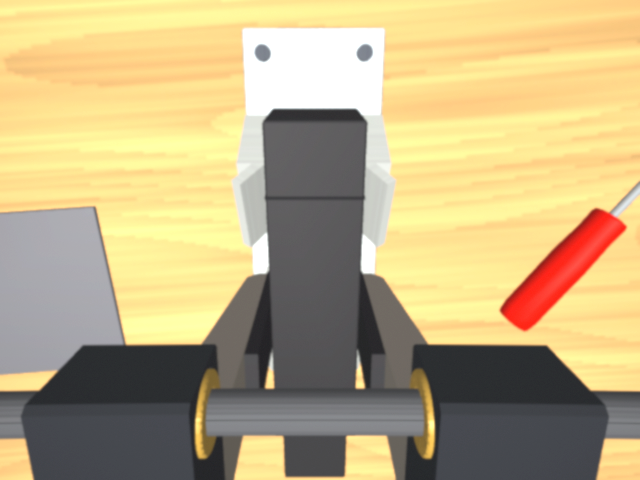

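The bar's wide end is resting in the upper guide and has begun to tilt in the grip at low force. I'll keep lowering it.

Call:
arm_command([
  {"travel":[0,-0.4,3],"roll":0},
  {"travel":[0,-0.8,6],"roll":0},
  {"travel":[0,-1.2,9],"roll":0},
  {"travel":[0,-1.6,12],"roll":0},
  {"travel":[0,-2,15],"roll":0},
])

```text
clock: 6.85
tcp_pos: [523.3, -196.8, 121.6]
tool_rot: [-0.681, 0.732, 0.002, -0.003]
contact_force: [-2.9, 0.6, -1.0]
gripper_width: 0.347
```

Call:
arm_command([
  {"travel":[0,0,2],"roll":0},
  {"travel":[0,0,4],"roll":0},
  {"travel":[0,0,6],"roll":0},
  {"travel":[0,0,8],"roll":0},
])

```text
clock: 7.18
tcp_pos: [523.9, -196.9, 113.6]
tool_rot: [-0.681, 0.732, 0.001, -0.002]
contact_force: [0.1, -0.4, -1.2]
gripper_width: 0.349
```

```bash
python3 -c "
from go import *
to(rp(58.7,0,22.7),RP[2]-np.pi/2)
s=arm.snapshot('scene')
crop(s,245,120,110,100,6,'s6.png')
w=arm.snapshot('wrist');w['img']=cv2.convertScaleAbs(w['img'],alpha=1.3);cv2.imwrite('pics/w6.png',w['img'])
"
```

```text
t 7.18 tcp [ 523.9 -196.9  113.6] yaw -1.644 w 32.1 F [ 0.1 -0.4 -1.2] q6 1.29 tilt [0.002 0.005]
-> travel [0.1 0.5 7.6] roll -0.006
```

View pics/s6.png

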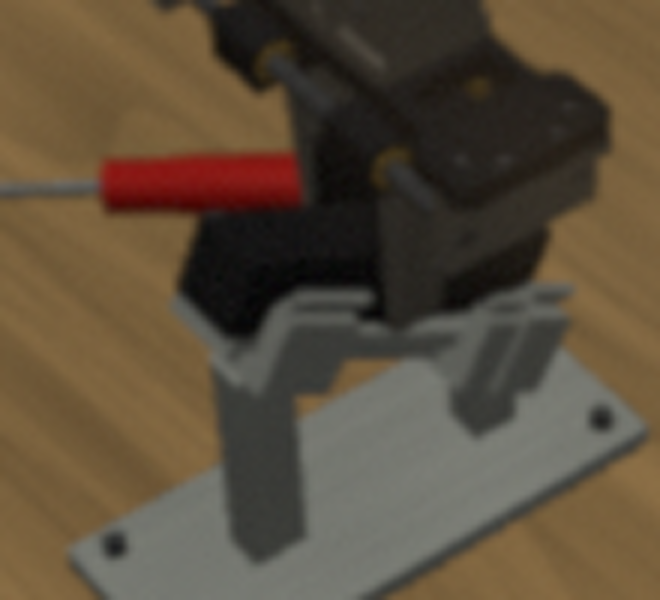

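View pics/w6.png

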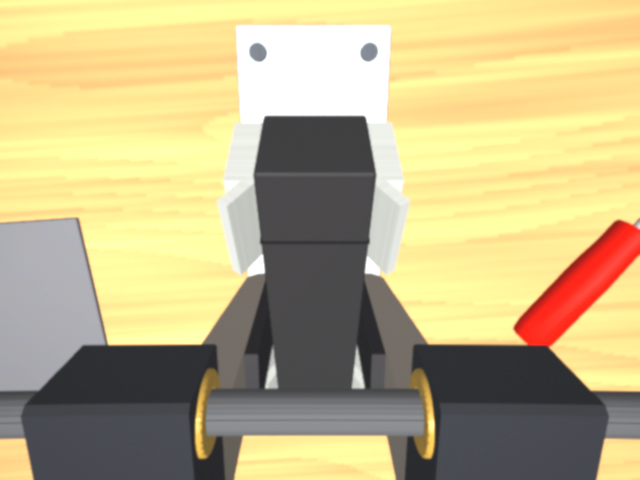

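The bar is now tilted close to the slope and centred between the flares (220 and 407), with the bar at 256–374. I'll lower the last few mm slowly.

Call:
arm_command([
  {"travel":[0,0,1],"roll":0},
  {"travel":[0,0,2],"roll":0},
  {"travel":[0,0,3],"roll":0},
  {"travel":[0,0,4],"roll":0},
])

```text
clock: 7.62
tcp_pos: [523.6, -196.8, 109.4]
tool_rot: [-0.681, 0.732, 0.001, -0.003]
contact_force: [-0.1, -0.0, -0.0]
gripper_width: 0.349
```

Call:
arm_command([
  {"travel":[0,0,0.7],"roll":0},
  {"travel":[0,0,1.5],"roll":0},
  {"travel":[0,0,2],"roll":0},
])

```text
clock: 7.87
tcp_pos: [523.5, -196.8, 107.4]
tool_rot: [-0.681, 0.733, 0.001, -0.003]
contact_force: [0.5, 0.0, -0.5]
gripper_width: 0.347
```

Call:
arm_command([
  {"travel":[0,0,0.7],"roll":0},
  {"travel":[0,0,1.3],"roll":0},
])

```text
clock: 8.03
tcp_pos: [523.6, -196.8, 106.4]
tool_rot: [-0.681, 0.732, 0.001, -0.003]
contact_force: [-3.1, 1.1, 11.0]
gripper_width: 0.347
```

```bash
python3 -c "
from go import *
to(rp(58.7,0,22.7),RP[2]-np.pi/2)
"
```

```text
t 8.03 tcp [ 523.6 -196.8  106.4] yaw -1.644 w 32.0 F [-3.1  1.1 11. ] q6 1.29 tilt [0.002 0.005]
-> travel [0.1 0.2 0.3] roll -0.006
```

It bottomed at the predicted height (Fz +11 N). I'll ease off slightly, then slide downhill along the slope.

Call:
arm_command([
  {"travel":[0,0,-0.7],"roll":0},
  {"travel":[0,1.7,0.5],"roll":0},
  {"travel":[0,3.4,1.5],"roll":0},
  {"travel":[0,5.1,2.5],"roll":0},
  {"travel":[0,6,3],"roll":0},
], force=15)

```text
clock: 8.45
tcp_pos: [517.5, -196.3, 103.2]
tool_rot: [-0.681, 0.733, 0.001, -0.002]
contact_force: [3.1, 0.7, -0.0]
gripper_width: 0.347
```

Call:
arm_command([
  {"travel":[0,0.85,0.5],"roll":0},
  {"travel":[0,1.7,1],"roll":0},
])

```text
clock: 8.62
tcp_pos: [517.5, -196.5, 103.1]
tool_rot: [-0.681, 0.733, -0.0, -0.001]
contact_force: [6.3, 1.7, 4.9]
gripper_width: 0.348
```

```bash
python3 -c "
from go import *
to(rp(48.7,0,22.7),RP[2]-np.pi/2)
"
```

```text
t 8.62 tcp [ 517.5 -196.5  103.1] yaw -1.645 w 32.0 F [6.3 1.7 4.9] q6 1.28 tilt [0.002 0.001]
-> travel [0.1 2.6 2.3] roll -0.007
```

Call:
arm_command([
  {"travel":[0,1.3,0.8],"roll":0},
  {"travel":[0,2.5,1.5],"roll":0},
])

```text
clock: 8.78
tcp_pos: [517.5, -196.7, 102.9]
tool_rot: [-0.68, 0.733, -0.002, 0.0]
contact_force: [8.8, 4.0, 8.6]
gripper_width: 0.349
```

Call:
arm_command([
  {"travel":[0,1.7,1],"roll":0},
  {"travel":[0,3.4,2],"roll":0},
])

```text
clock: 8.95
tcp_pos: [517.5, -196.8, 102.6]
tool_rot: [-0.68, 0.733, -0.005, 0.002]
contact_force: [11.4, 4.3, 10.1]
gripper_width: 0.349
```

```bash
python3 -c "
from go import *
to(rp(48.7,0,22.7),RP[2]-np.pi/2)
s=arm.snapshot('scene')
s['img']=cv2.convertScaleAbs(s['img'],alpha=1.8)
crop(s,245,120,110,100,6,'s7.png')
w=arm.snapshot('wrist');w['img']=cv2.convertScaleAbs(w['img'],alpha=1.3);cv2.imwrite('pics/w7.png',w['img'])
"
```

```text
t 8.95 tcp [ 517.5 -196.8  102.6] yaw -1.646 w 32.1 F [11.4  4.3 10.1] q6 1.28 tilt [ 0.003 -0.011]
-> travel [-0.2  2.7  1.8] roll -0.008
```

View pics/s7.png

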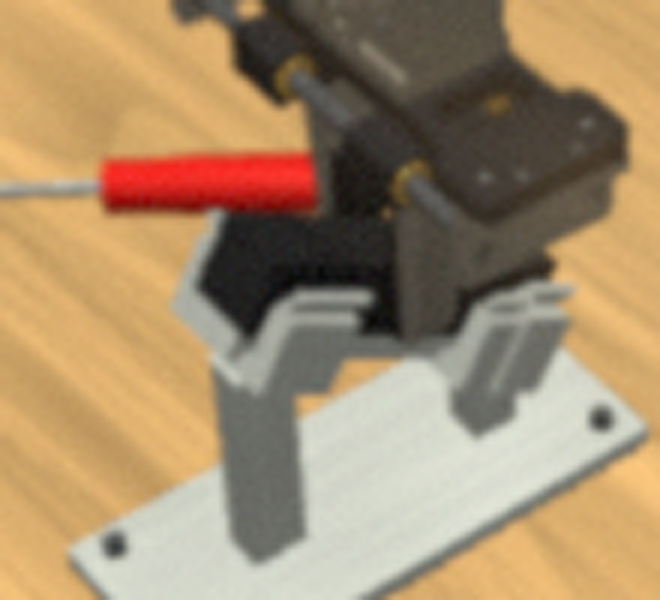

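View pics/w7.png

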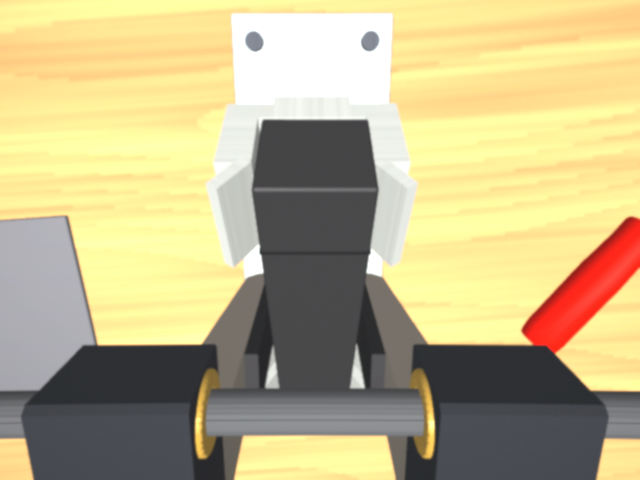

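```bash
python3 -c "
from go import *
q=arm.sense();print(q['contact_force'].round(1))
w=arm.snapshot('wrist')
o,M=ramp(RP)
for c in (50,53):
  for pt in ((c+75,16,0),(c+75,-16,0),(c+75,16,32),(c+75,-16,32),(c+50,16,32),(c+50,-16,32)):
    print(c,pt,proj(w,o+M@np.array(pt,float)).round(0).tolist())
for pt in ((125,12,0),(125,-12,0),(125,12,-8),(125,-12,-8),(86,17.25,15),(120,17.25,15),(120,17.25,0),(120,-17.25,0)): print(pt,proj(w,o+M@np.array(pt,float)).round(0).tolist())
w['img']=cv2.convertScaleAbs(w['img'],alpha=1.0)
crop(w,200,80,230,200,3.4,'w8.png')
"
```

```text
[9.2 3.2 6.6]
50 (125, 16, 0) [[259.0, 119.0]]
50 (125, -16, 0) [[366.0, 118.0]]
50 (125, 16, 32) [[249.0, 190.0]]
50 (125, -16, 32) [[377.0, 189.0]]
50 (100, 16, 32) [[259.0, 254.0]]
50 (100, -16, 32) [[368.0, 253.0]]
53 (128, 16, 0) [[258.0, 110.0]]
53 (128, -16, 0) [[366.0, 109.0]]
53 (128, 16, 32) [[247.0, 181.0]]
53 (128, -16, 32) [[378.0, 180.0]]
53 (103, 16, 32) [[258.0, 247.0]]
53 (103, -16, 32) [[369.0, 246.0]]
(125, 12, 0) [[272.0, 118.0]]
(125, -12, 0) [[352.0, 118.0]]
(125, 12, -8) [[274.0, 104.0]]
(125, -12, -8) [[351.0, 104.0]]
(86, 17.25, 15) [[263.0, 242.0]]
(120, 17.25, 15) [[252.0, 163.0]]
(120, 17.25, 0) [[256.0, 133.0]]
(120, -17.25, 0) [[368.0, 132.0]]
```

View pics/w8.png

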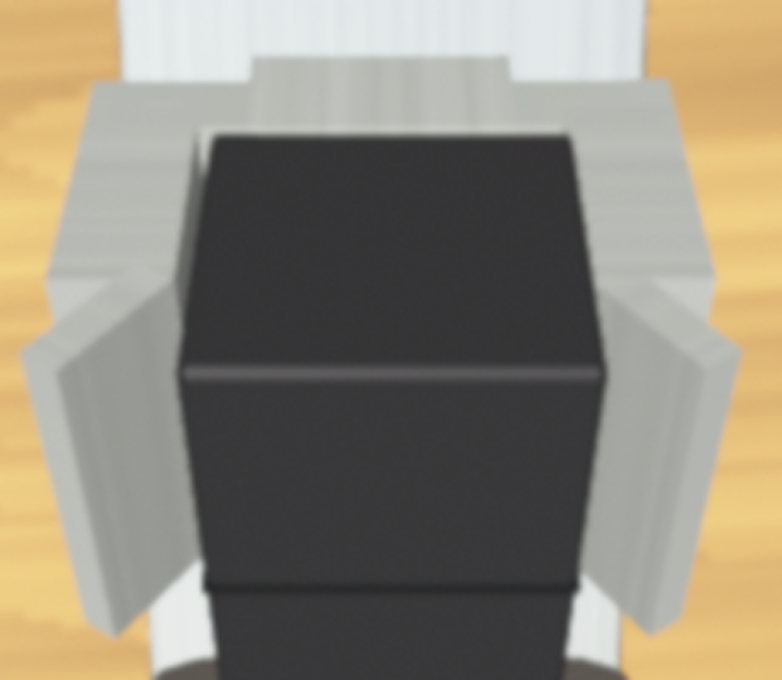

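The bar's end edges are at rows 120, 189 and 252.5, against 119, 190 and 254 predicted for fully home. It is flush with the rail end and stopped firmly at about 15 N. I'll unload the push and release.

Call:
arm_command([
  {"travel":[0,0,0],"roll":0},
  {"travel":[0,0,0],"roll":0},
], force=5)

```text
clock: 9.27
tcp_pos: [517.5, -196.7, 102.7]
tool_rot: [-0.68, 0.733, -0.005, 0.002]
contact_force: [4.2, 1.0, 1.9]
gripper_width: 0.348
```

Call:
arm_command([
  {"travel":[0,0,0],"roll":0},
  {"travel":[0,0,0],"roll":0},
  {"travel":[0,0,0],"roll":0},
  {"travel":[0,0,0],"roll":0},
  {"travel":[0,0,0],"roll":0},
], grip=100)

```text
clock: 9.68
tcp_pos: [517.2, -196.7, 102.6]
tool_rot: [-0.68, 0.733, -0.005, 0.002]
contact_force: [-0.5, 0.2, 0.9]
gripper_width: 0.606
```

```bash
python3 -c "
from go import *
to(rp(48.7,0,22.7),RP[2]-np.pi/2)
w=arm.snapshot('wrist')
o,M=ramp(RP)
for c in (50,):
  for pt in ((c+75,16,0),(c+75,16,32),(c+50,16,32),(c+75,-16,32)):
    print(c,pt,proj(w,o+M@np.array(pt,float)).round(0).tolist())
crop(w,200,80,230,200,3.4,'w9.png')
"
```

```text
t 9.68 tcp [ 517.2 -196.7  102.6] yaw -1.645 w 55.8 F [-0.5  0.2  0.9] q6 1.28 tilt [ 0.003 -0.01 ]
-> travel [-0.2  2.4  1.7] roll -0.008
50 (125, 16, 0) [[259.0, 118.0]]
50 (125, 16, 32) [[248.0, 189.0]]
50 (100, 16, 32) [[258.0, 253.0]]
50 (125, -16, 32) [[377.0, 188.0]]
```

View pics/w9.png

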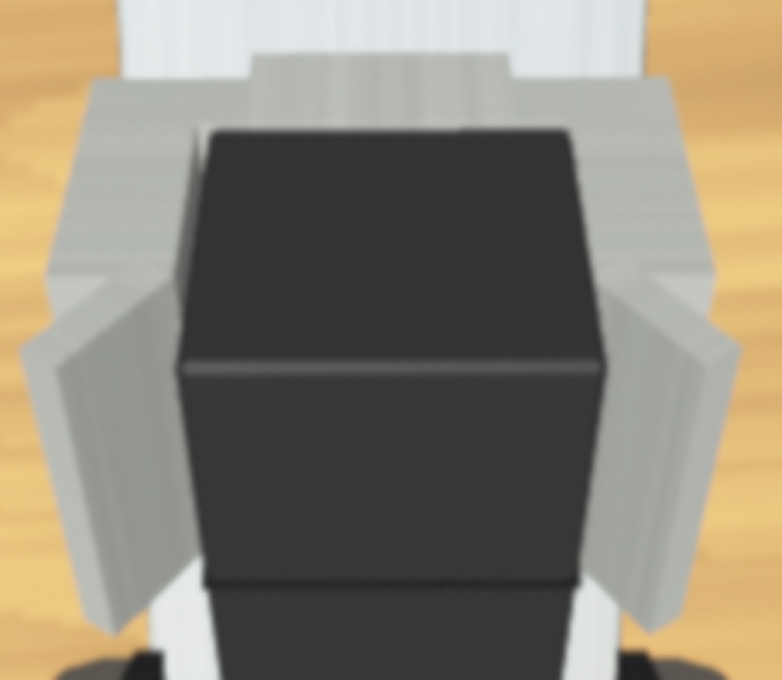

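The bar did not move on release. Plenty of time is left, so I'll also confirm it is seated with a gentle push from the uphill end using shut fingertips, in case a finger rather than the fork had stopped it.

Call:
arm_command([
  {"travel":[0,0,-15],"roll":0},
  {"travel":[0,0,-40],"roll":0},
  {"travel":[0,0,-70],"roll":0},
  {"travel":[0,0,-95],"roll":0},
  {"travel":[0,0,-100],"roll":0},
])

```text
clock: 10.15
tcp_pos: [518.3, -197.1, 206.9]
tool_rot: [-0.68, 0.733, -0.008, 0.004]
contact_force: [0.7, -0.1, 1.1]
gripper_width: 0.607
```

```bash
python3 -c "
from go import *
o,M=ramp(RP)
a=np.array([np.cos(RP[2]),np.sin(RP[2]),0])
to(np.array([RP[0],RP[1],152])+a*120,RP[2]-np.pi/2)
s=arm.snapshot('scene'); s['img']=cv2.convertScaleAbs(s['img'],alpha=1.8)
crop(s,245,120,110,100,6,'s8.png')
w=arm.snapshot('wrist');cv2.imwrite('pics/w10.png',w['img'])
"
```

```text
t 10.15 tcp [ 518.3 -197.1  206.9] yaw -1.645 w 55.9 F [ 0.7 -0.1  1.1] q6 1.28 tilt [ 0.005 -0.016]
-> travel [ -1.5 -86.   56.3] roll -0.008
```

View pics/w10.png

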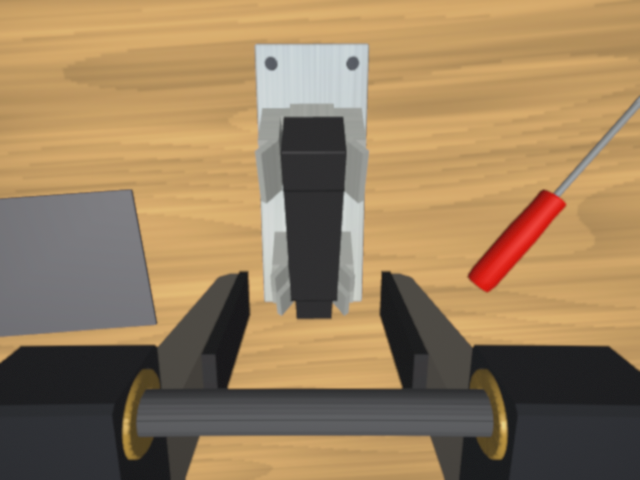

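View pics/s8.png

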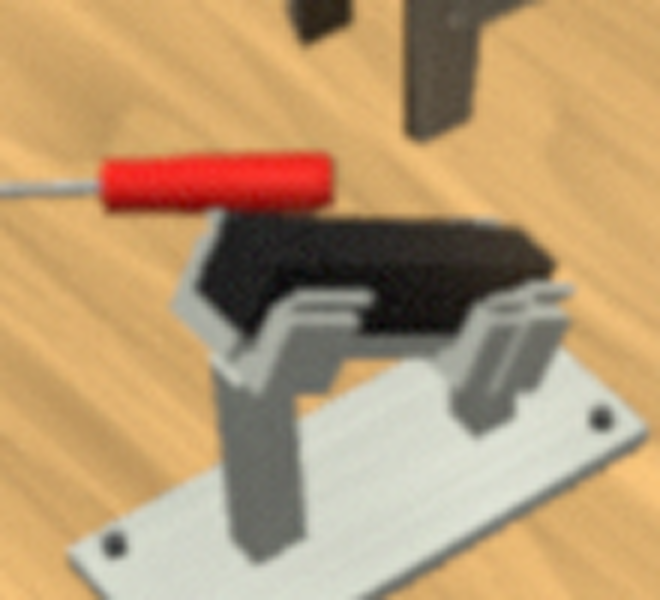

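The bar lies free in the cradle in both views. In wrist, its wide end is at row 117 and its stepped narrow end is in the fork at rows 300–318. Next is the check push.

Call:
arm_command([
  {"travel":[0,-17,0],"roll":0},
  {"travel":[-0.5,-40,0],"roll":0},
  {"travel":[-1,-65,0],"roll":0},
  {"travel":[-1.5,-82,0],"roll":0},
  {"travel":[-1.5,-88,0],"roll":0},
], grip=255)

```text
clock: 10.67
tcp_pos: [606.1, -201.5, 202.9]
tool_rot: [-0.68, 0.733, -0.006, 0.003]
contact_force: [-0.2, 0.7, -1.1]
gripper_width: 0.269
```

Call:
arm_command([
  {"travel":[0,0,0],"roll":0},
  {"travel":[0,0,15],"roll":0},
  {"travel":[0,0,30],"roll":0},
  {"travel":[0,0,45],"roll":0},
  {"travel":[0,0,54],"roll":0},
])

```text
clock: 11.08
tcp_pos: [604.3, -201.2, 146.3]
tool_rot: [-0.68, 0.733, -0.004, 0.002]
contact_force: [0.2, 0.4, 0.1]
gripper_width: 0.007
```

```bash
python3 -c "
from go import *
a=np.array([np.cos(RP[2]),np.sin(RP[2]),0])
to(np.array([RP[0],RP[1],152])+a*108,RP[2]-np.pi/2)
w=arm.snapshot('wrist');cv2.imwrite('pics/w11.png',w['img'])
s=arm.snapshot('scene'); s['img']=cv2.convertScaleAbs(s['img'],alpha=1.8)
crop(s,245,120,110,100,6,'s9.png')
"
```

```text
t 11.08 tcp [ 604.3 -201.2  146.3] yaw -1.645 w 0.7 F [0.2 0.4 0.1] q6 1.32 tilt [ 0.003 -0.008]
-> travel [ 1.3 11.1 -5.8] roll -0.007
```

View pics/s9.png

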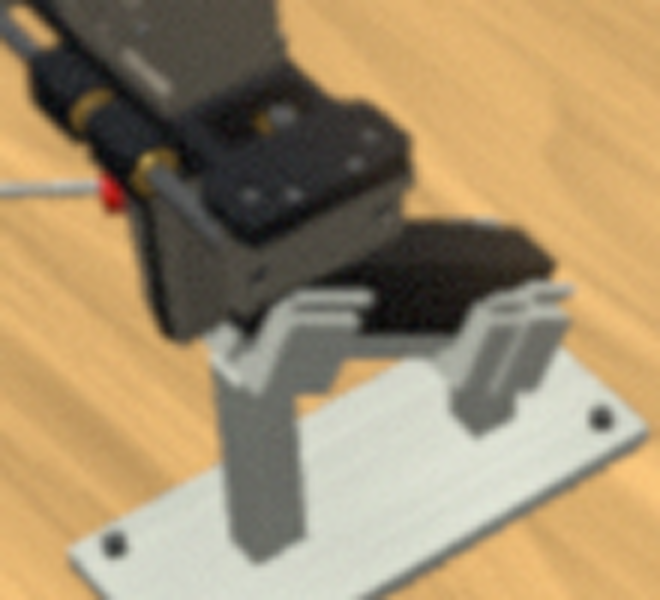

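Call:
arm_command([
  {"travel":[1,0,-6],"roll":0},
  {"travel":[1,2,-7],"roll":0},
  {"travel":[1,4,-7],"roll":0},
  {"travel":[1,6,-7],"roll":0},
])

```text
clock: 11.52
tcp_pos: [598.6, -201.9, 154.6]
tool_rot: [-0.68, 0.733, -0.004, 0.002]
contact_force: [-0.7, 0.0, 0.9]
gripper_width: 0.001
```

Call:
arm_command([
  {"travel":[0,1,0.5],"roll":0},
  {"travel":[0,2,1],"roll":0},
])

```text
clock: 11.68
tcp_pos: [596.7, -201.9, 154.2]
tool_rot: [-0.68, 0.733, -0.005, 0.002]
contact_force: [-0.4, -0.4, 0.2]
gripper_width: 0.003
```

Call:
arm_command([
  {"travel":[0,1,0.5],"roll":0},
  {"travel":[0,2,1],"roll":0},
])

```text
clock: 11.85
tcp_pos: [594.6, -201.7, 153.3]
tool_rot: [-0.68, 0.733, -0.005, 0.002]
contact_force: [-0.2, -0.2, 0.3]
gripper_width: 0.007
```

Call:
arm_command([
  {"travel":[0,0.8,0.4],"roll":0},
  {"travel":[0,1.5,0.8],"roll":0},
])

```text
clock: 12.02
tcp_pos: [593.2, -201.6, 152.4]
tool_rot: [-0.68, 0.733, -0.005, 0.002]
contact_force: [2.1, 0.2, 1.1]
gripper_width: 0.002
```

Call:
arm_command([
  {"travel":[0,0.8,0.4],"roll":0},
  {"travel":[0,1.5,0.8],"roll":0},
])

```text
clock: 12.18
tcp_pos: [593.0, -201.7, 152.3]
tool_rot: [-0.68, 0.733, -0.006, 0.003]
contact_force: [4.7, 0.6, 3.7]
gripper_width: 0.006
```

Call:
arm_command([
  {"travel":[0,0.8,0.4],"roll":0},
  {"travel":[0,1.5,0.8],"roll":0},
])

```text
clock: 12.35
tcp_pos: [592.7, -201.8, 152.2]
tool_rot: [-0.68, 0.733, -0.007, 0.004]
contact_force: [6.1, -0.0, 5.4]
gripper_width: 0.004
```

Call:
arm_command([
  {"travel":[0,1.2,0.6],"roll":0},
  {"travel":[0,2.5,1.4],"roll":0},
])

```text
clock: 12.52
tcp_pos: [592.6, -201.8, 152.0]
tool_rot: [-0.68, 0.733, -0.009, 0.005]
contact_force: [9.4, 1.0, 9.8]
gripper_width: 0.006
```

Call:
arm_command([
  {"travel":[0,1.2,0.6],"roll":0},
  {"travel":[0,2.5,1.4],"roll":0},
])

```text
clock: 12.68
tcp_pos: [592.6, -201.9, 152.1]
tool_rot: [-0.68, 0.733, -0.011, 0.007]
contact_force: [9.7, 2.3, 11.0]
gripper_width: 0.005
```

There is a hard stop with no creep at about 14 N. I'll back off, rise and inspect.

Call:
arm_command([
  {"travel":[0,-3,-2],"roll":0},
  {"travel":[0,-8,-5],"roll":0},
  {"travel":[0,-14,-20],"roll":0},
  {"travel":[0,-14,-50],"roll":0},
  {"travel":[0,-14,-85],"roll":0},
])

```text
clock: 13.1
tcp_pos: [602.4, -201.9, 235.7]
tool_rot: [-0.68, 0.733, -0.009, 0.005]
contact_force: [0.4, -0.7, 0.2]
gripper_width: 0.003
```

Call:
arm_command([
  {"travel":[0,20,-15],"roll":0},
  {"travel":[0,55,-15],"roll":0},
  {"travel":[0,90,-15],"roll":0},
  {"travel":[0,120,-15],"roll":0},
  {"travel":[0,130,-15],"roll":0},
], grip=60)

```text
clock: 13.52
tcp_pos: [467.9, -191.3, 247.3]
tool_rot: [-0.68, 0.733, -0.007, 0.004]
contact_force: [1.3, -0.9, 0.2]
gripper_width: 0.344
```

```bash
python3 -c "
from go import *
import ov
to(rp(48.7,0,22.7),RP[2]-np.pi/2)
w=arm.snapshot('wrist')
o,M=ramp(RP)
for pt in ((125,0,0),(125,16,32),(125,-16,32),(100,0,32),(0,16,32),(-25,13,32),(-25,-13,32)): print(pt,proj(w,o+M@np.array(pt,float)).round(1).tolist())
crop(w,220,80,190,270,2.2,'w12.png')
s=arm.snapshot('scene'); cv2.imwrite('pics/s10.png',s['img'])
"
```

```text
t 13.52 tcp [ 467.9 -191.3  247.3] yaw -1.646 w 31.7 F [ 1.3 -0.9  0.2] q6 1.25 tilt [ 0.003 -0.015]
-> travel [  1.1 -45.  147.2] roll -0.008
(125, 0, 0) [[315.5, 26.9]]
(125, 16, 32) [[286.4, 51.5]]
(125, -16, 32) [[345.6, 51.0]]
(100, 0, 32) [[316.1, 93.8]]
(0, 16, 32) [[295.3, 215.5]]
(-25, 13, 32) [[300.2, 237.7]]
(-25, -13, 32) [[332.9, 237.4]]
```

View pics/w12.png

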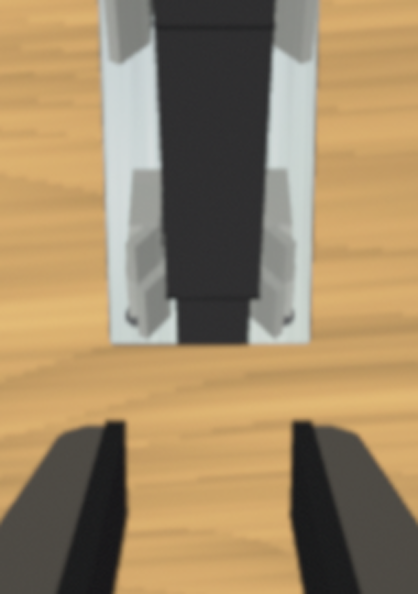

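View pics/s10.png

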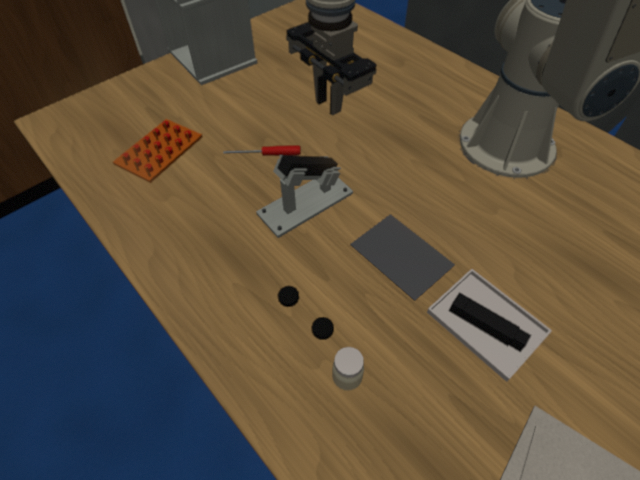

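In the wrist crop the shoulder sits at row 215.5 (predicted 215.5), the narrow end is at 236 (predicted 238) and the uphill ring is at 93 (predicted 94). The scene view shows the spare bar, feet, jar and screwdriver unmoved. Handing in.

```bash
python3 -c "
from plant import arm
print(arm.hand_in()); print(arm.sense()['clock'])"
```

```text
the job is handed in; nothing more can be done
None
the job is handed in; nothing more can be done
```

The black bar from the mat is in the sloping cradle, narrow end downhill in the fork, pushed home and released. I handed the job in at about 13.7 s of the 40 s; no verdict was reported.

**What I did:**
- **Which end:** I felt the -y end of the mat bar with the fingers, and it closed to 26.4 mm, so that was the milled end.
- **Grasp and turn:** I regrasped at the centre (32.0 mm), lifted the bar and turned it 1.8 rad to bring the milled end downhill.
- **Laying it down:** Its uphill end rested on the rail first. The bar then tilted in a light grip until it lay flat, with a peak reading of about 11 N.
- **Pushing home:** I slid it downhill to a firm stop at about 15 N and let go. I then pushed it again at the uphill end with shut fingertips, and it did not move at about 14 N.

**Last checks:**
- **Home position:** In the final wrist picture the shoulder and the two marks I compared were within about 1.5 pixels of where a fully home bar should appear.
- **Bystanders:** In the last scene picture the spare bar, feet, jar and screwdriver were where they started.
- **Disagreement:** While sliding, the arm stopped about 3 mm short of where I had calculated home from the grasp. The pictures and the second push showed the bar was home, so I put that down to the bar shifting a little in the grip.
- **Refused moves:** Three early move calls were refused because each row needs a roll value; nothing moved.

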